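Latch the red-knob specimen store on the inspection bench

ROBOT

A 6-joint arm with a two-finger parallel gripper is mounted at the origin on the work surface. World frame = base frame: x ahead of the robot, y to its left, z up, the work surface at z = 0. Lengths are in m, angles in rad, forces in N, time in s.
With the tool pointing down it reaches from about 0.375 to 0.9 m from the base axis. Payload 3.1 kg.
Tool frame: the origin (TCP) lies at the very end of the fingers, on their centre line; the grasp point (between the pads) lies 19 mm behind it (manip.grasp_offset is the distance from the TCP to the grasp point, in m); y points along the fingers, z is the direction in which the jaws open and shut, and the axes are right-handed (so a half turn about y gives the same grasp; the last joint's range is limited). The gripper opens to 85 mm and grips with 20 to 120 N. Pads are 22 mm wide; open, the fingers measure 114 mm over their backs; the gripper's body (76 mm by 85 mm) begins 54 mm behind the grasp point. The pads swing forward as they close: fully open they stand 13 mm farther back than shut.
Start: joints at [-1.49, 0.527, 1.433, -0, 1.181, -0.178], TCP at [0.16, -0.604, 0.197] pointing down, gripper open.
Joint ranges: [-3.08, 3.08], [-0.75, 2.2], [0.22, 2.44], [-1.43, 4.57], [0, 2.65], [-2.85, 2.85]. Speed limits (rad/s): [2.79, 2.79, 3.14, 3.14, 3.14, 3.14].

INTERFACE

Orientations are given as a unit quaternion [x, y, z, w].
In Python, from station import manip gives the robot as it stands.
- The arm moves only by the tool apply_moves, never from a script. Its argument "motion" is a list of rows, each a list of 5 numbers: the finger opening in mm, from 0 to 85.4, then the shift along the tool's x, y, z in units of 30 mm (1.0 is 30 mm), then the turn about the tool's y in units of 10 degrees (1.0 is 10 degrees). In form: [[fingers, x, y, z, twist], ...]. A call has 1 to 12 rows; each row is the pose to reach, as a shift and turn from the pose commanded when the call began, along the tool's axes at that moment; what a row does not reach only later rows make up. A row lasts 1/8 s, in which the tool goes at most 62.5 mm and 10.7 degrees, less where a joint would pass 70% of its speed; a pose out of reach is approached as far as the arm can. A call with a gripper value outside its range is refused whole. The fingers move at their own pace and stop on an object; "squeeze" is the grip in N (left out, the last holds). Time passes only in rows, so rows that repeat a pose let the fingers close. It gives the time, the measured TCP pose, the force and the opening at its end, in the units of the state.
- manip.sense(): the state, without advancing time (a new reading comes with each control period).
- manip.snapshot(name): name is "scene" or "top"; returns the picture (420x560x3 uint8, red, green, blue); there is no depth.
- manip.get_calibration(name): a dict with "intrinsics" (3x3 intrinsics, pixels), "dist_coeffs" ([k1, k2, p1, p2, k3] as OpenCV has them; the pictures are not rectified), "extrinsics" (4x4, takes a point from camera to world coordinates). Camera axes: x right, y up, looking along -z (the intrinsics and any distortion apply to the point x, -y, -z); pixel columns grow to the right and rows downward; lengths in m; the calibration is good to about 2 mm. A picture is of the moment at which its call begins. get_calibration takes no time and is no camera call.
- manip.sign_off(): hands the job in, once; it reports no verdict.
The state is a dict: "t": time; "q": joint angles; "qd": joint speeds; "tau": joint torques, N m; "tcp_pos": TCP position; "tool_rot": TCP orientation; "force": force on the tool from outside, world axes, zero at the start; "ft_torque": the same for the moment, N m; "finger_gap": opening from 0.0 (shut) to 1.0 (fully open).
Only numpy, scipy, OpenCV 4.12 (cv2) and the standard library are available. Lean on these libraries where they do the work, as an engineer would, in place of code of your own. Each camera call takes 0.05 s, during which the arm holds its last target.

TASK

Lock the hatch of the white specimen store whose latch bar has the red knob: lift the bar by its knob over the short striker post and let it drop down level into the catch between the two dark steel posts, then let go. Leave the latch of the blue-knob store as it is.

Things in the scene. Friction and masses are not known exactly. Their poses are not given: they have to be found in the camera images.
- red_knob (a point): Grip point on an upright red cylinder, 20 mm across, 46 mm tall, on the free end of a dark steel latch bar (14 mm wide, 8 thick; 0.10 to 0.21 kg). It is on the knob's axis, 28 mm above the bar's top, 18 mm below the knob's top. Own y runs along the bar from the pivot, z up the knob. At the start the bar is level and parked on the robot's side, outside the striker, 0.6 to 0.95 rad from the catch.
- red_pivot (a point): Pivot point of that bar, 160 mm from the knob's axis, 32 mm below the grip point when level. The bar swings about the vertical (slight friction, stays put) and lifts about a level axis across itself, up to 0.7 rad, so the knob arcs up and leans back; let go, it falls level. Level, its underside is 14 mm above the store's top. Own axes as red_catch's.
- red_catch (a point): Slot middle, on the flat top of the white store (240 x 240 x 90 mm, fixed, yaw up to 0.25). x away from robot, y from pivot to knob. Pivot at (0,-100,18) mm; latched knob point (0,60,50). Dark steel posts, faces at x -17 and +17, each 10 thick, 16 long in y: striker at -x 34 tall (solid: knob must rise 35 to pass over), stop at +x 62 tall. Bar has 10 mm play each side. Hatch, 10 high, beyond.
- blue_knob (a point): Same point on the bar of the other white store, alike in every way but with a blue knob. A bystander: its bar is parked open and must stay so. Which store stands on the left or right changes.

How it is judged:
By the outcome, as a careful person would: the job done as asked, in the order asked, and still so for the second after the job is handed in, with the robot touching nothing.
It also fails if it takes over 38 s, if anything falls off the work surface, if the arm or the gripper's body presses on something with over 40 N, if the wrist force passes 120 N, or if a joint passes its speed limit or range.

## Working session

There is one attempt and no reset: what is moved stays moved. The work goes in short steps, Python scripts to look and compute and a tool call to move; the robot and the scene stay as the last step left them, time stands still between calls to the robot, and variables do not carry over. Pictures are saved under pics/ and viewed, and the job is handed in when it is done.

Besides the shell and the picture viewer there is one more tool, called after ">>>" in YAML: its name, and indented under it one key for each argument. apply_moves: Moves the arm, as the interface text tells. Its arguments: {"type":"object","properties":{"motion":{"type":"array"},"squeeze":{"type":"number"}},"required":["motion"]}

```bash
mkdir -p pics; ls; python3 - <<'E'
from station import manip
import cv2,numpy as np
np.set_printoptions(precision=4,suppress=True)
for n in("scene","top"):
    im=manip.snapshot(n); cv2.imwrite(f"pics/{n}0.png",im[:,:,::-1]); c=manip.get_calibration(n)
    for k in c: print(n,k,np.array(c[k]).tolist())
s=manip.sense(); print(s, manip.grasp_offset)
E
```

```text
pics
scene intrinsics [[491.0891041541371, 0.0, 275.8594249288524], [0.0, 491.0891041541371, 213.69237054064277], [0.0, 0.0, 1.0]]
scene dist_coeffs [-0.1100540957550558, 0.0, 0.0, 0.0, 0.0]
scene extrinsics [[0.7006409183226018, -0.4839200540607758, 0.5243316553955875, 1.0588844034193876], [0.7133898996695087, 0.46139844288663157, -0.5274337190124652, -0.548671911228182], [0.013309944462294299, 0.7435945522794042, 0.6684983075511883, 0.8279513144731653], [0.0, 0.0, 0.0, 1.0]]
top intrinsics [[476.85091192399574, 0.0, 282.44756456830964], [0.0, 476.85091192399574, 210.34066768739126], [0.0, 0.0, 1.0]]
top dist_coeffs [-0.0801524152481256, 0.0, 0.0, 0.0, 0.0]
top extrinsics [[-0.028761133845785884, 0.9989199503920031, -0.03649287449274114, 0.5091042063775297], [-0.9995724453477398, -0.028933867858802875, -0.004213999557336185, -0.019293141760273295], [-0.005265328237127032, 0.036356072389182814, 0.9993250283661406, 1.1762354606781609], [0.0, 0.0, 0.0, 1.0]]
{'t': 0.1, 'q': array([-1.4905,  0.5284,  1.4338,  0.    ,  1.1814, -0.1785]), 'qd': array([ 0.0014, -0.0013, -0.0044,  0.0004,  0.0002, -0.0001]), 'tau': array([ -0.0009, -44.3307, -17.8587,  -0.0002,   0.0039,  -0.    ]), 'tcp_pos': array([ 0.1599, -0.6035,  0.1957]), 'tool_rot': array([-0.0912,  0.7019, -0.7005,  0.0913]), 'force': array([ 0.4111, -0.4961,  0.3749]), 'ft_torque': array([ 0.0767, -0.0298, -0.0283]), 'finger_gap': 1.0004837052512838} 0.0187
```

View pics/scene0.png

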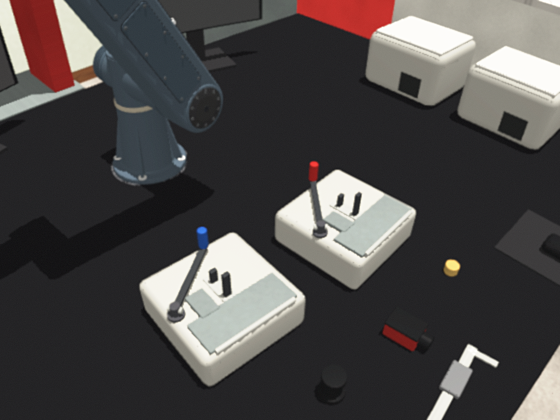

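View pics/top0.png

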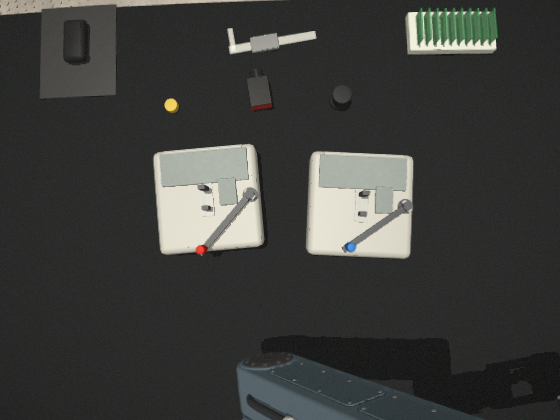

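The red-knob store is on the left in the top view, with the knob at (201,250), pivot at (250,195), striker at (206,208) and stop at (204,188). The blue-knob store is on the right. Next I'll measure these points.

```bash
cat > h.py <<'E'
import cv2,numpy as np
from station import manip
np.set_printoptions(precision=4,suppress=True)
def ray(n,px):
    c=manip.get_calibration(n);K=np.array(c["intrinsics"]);D=np.array(c["dist_coeffs"]);E=np.array(c["extrinsics"])
    u=cv2.undistortPoints(np.array(px,float).reshape(-1,1,2),K,D).reshape(-1,2)
    d=np.c_[u[:,0],-u[:,1],-np.ones(len(u))]@E[:3,:3].T
    return E[:3,3],d
def onplane(n,px,z):
    o,d=ray(n,px); return o+d*((z-o[2])/d[:,2])[:,None]
def tri(pa,pb):
    o1,d1=ray("top",pa);o2,d2=ray("scene",pb);d1=d1[0]/np.linalg.norm(d1[0]);d2=d2[0]/np.linalg.norm(d2[0])
    s=np.linalg.lstsq(np.c_[d1,-d2],o2-o1,rcond=None)[0]
    a=o1+s[0]*d1;b=o2+s[1]*d2
    return (a+b)/2,np.linalg.norm(a-b)
def red(im):
    i=im.astype(int);m=((i[...,0]>110)&(i[...,1]<60)&(i[...,2]<60)).astype(np.uint8)
    return cv2.connectedComponentsWithStats(m)
E
python3 - <<'E'
from h import *
t=cv2.imread("pics/top0.png")[:,:,::-1];s=cv2.imread("pics/scene0.png")[:,:,::-1]
for n,im in(("top",t),("scene",s)):
    k,l,st,ce=red(im)
    for a,b in zip(st[1:],ce[1:]): 
        if a[4]>15: print(n,a,b)
# store top contour
g=cv2.cvtColor(t.copy(),cv2.COLOR_RGB2GRAY);m=(g>110).astype(np.uint8);m[:, :130]=0;m[:,285:]=0;m[:130]=0;m[300:]=0
c=max(cv2.findContours(m,0,2)[0],key=cv2.contourArea);r=cv2.minAreaRect(c);bx=cv2.boxPoints(r);print(r);W=onplane("top",bx,0.085);print(W)
print([np.linalg.norm(W[i]-W[i-1]) for i in range(4)],W.mean(0))
cv2.imwrite("pics/tz.png",cv2.resize(t[140:265,145:275,::-1],None,fx=6,fy=4.8*1,interpolation=2)) if 0 else cv2.imwrite("pics/tz.png",cv2.resize(t[140:260,145:275,::-1],None,fx=5,fy=5,interpolation=2))
cv2.imwrite("pics/sz.png",cv2.resize(s[155:290,270:420,::-1],None,fx=4,fy=4,interpolation=2))
E
```

```text
top [201 245   6   9  33] [203.7273 248.7576]
scene [  10    0   64   92 3498] [42.7624 42.0292]
scene [ 297    0   97   39 2516] [349.2055  13.6161]
scene [309 161  10  20 133] [313.1429 170.985 ]
scene [383 326  33  24 284] [399.3028 337.7887]
((207.625732421875, 198.5918731689453), (103.4217300415039, 104.50574493408203), 84.95755004882812)
[[0.694  0.2863 0.085 ]
 [0.7073 0.0438 0.085 ]
 [0.4698 0.0293 0.085 ]
 [0.4551 0.2694 0.085 ]]
[np.float64(0.23948408228467613), np.float64(0.24284884768300508), np.float64(0.23803586576069835), np.float64(0.24056819243954752)] [0.5815 0.1572 0.085 ]
```

View pics/tz.png

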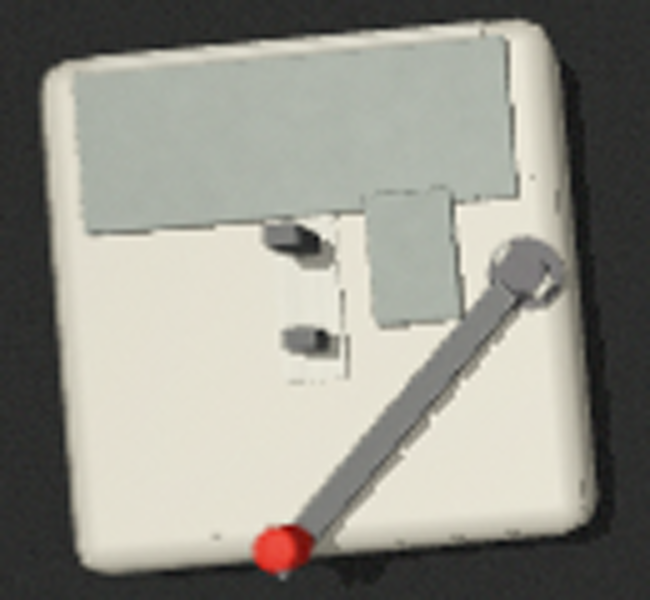

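View pics/sz.png

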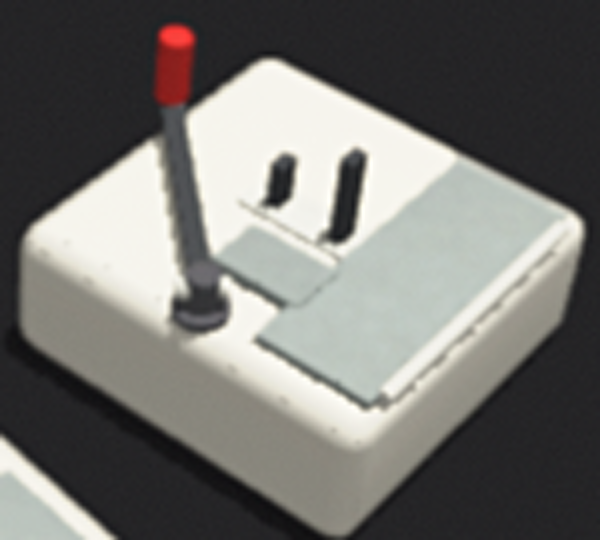

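```bash
python3 - <<'E'
from h import *
off=lambda p,k,o:(np.array(p)+.5)/k-.5+np.array(o)
T=lambda p:off(p,5,(145,140)); S=lambda p:off(p,4,(270,155))
kt=T((282,548)); print("knobtop tri",tri(kt,S((176,36))),"plane .158",onplane("top",kt,.158))
print("knob mid scene plane .135",onplane("scene",S((174,66)),.135))
p=T((527,268));print("pivot plane .115",onplane("top",p,.115),tri(p,S((204,272))))
# striker top z .124, stop top z .152
for nm,a,b,z in(("striker",(296,340),(289,157),.124),("stop",(280,238),(355,152),.152)):
    print(nm,onplane("top",T(a),z),onplane("scene",S(b),z),tri(T(a),S(b)))
    
yaw=.062;R=np.array([[np.cos(yaw),-np.sin(yaw)],[np.sin(yaw),np.cos(yaw)]])
for pv in (onplane("top",p,.115)[0,:2],):
    c=pv-R@[0,-.1]; print("catch from pivot",c,"striker",c+R@[-.022,0],"stop",c+R@[.022,0],"latched knob",c+R@[0,.06])
    k=onplane("top",kt,.158)[0,:2];d=R.T@(k-pv);print("r",np.linalg.norm(d),"angle from y",np.arctan2(-d[0],d[1]))
E
```

```text
knobtop tri (array([0.4694, 0.1626, 0.1584]), np.float64(0.0033572145150091827)) plane .158 [[0.4682 0.1615 0.158 ]]
knob mid scene plane .135 [[0.4692 0.1658 0.135 ]]
pivot plane .115 [[0.5882 0.0565 0.115 ]] (array([0.5888, 0.057 , 0.1207]), np.float64(0.0028343844028765764))
striker [[0.5586 0.1591 0.124 ]] [[0.5618 0.1614 0.124 ]] (array([0.5601, 0.1606, 0.1233]), np.float64(0.003873914078660468))
stop [[0.6016 0.1604 0.152 ]] [[0.6038 0.1628 0.152 ]] (array([0.6028, 0.1614, 0.1521]), np.float64(0.003141217746946697))
catch from pivot [0.582  0.1563] striker [0.5601 0.1549] stop [0.604  0.1576] latched knob [0.5783 0.2162]
r 0.15948127094533546 angle from y 0.7898561642647403
```

```bash
cat >> h.py <<'E'
from scipy.spatial.transform import Rotation as Ro
P=np.array([.589,.057,.108]);YAW=.062
def knob(phi,th):  # phi from catch toward robot
    a=YAW+phi;r=.16*np.cos(th)-.032*np.sin(th);h=.16*np.sin(th)+.032*np.cos(th)
    return P+np.array([-np.sin(a)*r,np.cos(a)*r,h])
def plan(targets,goff=manip.grasp_offset):
    """targets: (grasp point xyz, bar angle phi or None)"""
    s=manip.sense();R=Ro.from_quat(s["tool_rot"]).as_matrix()
    for g,phi in targets:
        tcp=np.array(g)+goff*R[:,1]
        d=R.T@(tcp-s["tcp_pos"])/.03
        tw=[]
        if phi is not None:
            a=YAW+phi;t=np.array([np.cos(a),np.sin(a),0])
            l=R.T@t; x=np.degrees(np.arctan2(l[0],l[2])) # rot about y by x takes z to l
            tw=[(x+180)%360-180, x%360-180]
        print(np.round(d,3),"twist/10",np.round(np.array(tw)/10,2))
E
python3 - <<'E'
from h import *
s=manip.sense();print(Ro.from_quat(s["tool_rot"]).as_matrix())
k=knob(.79,0);print(k)
plan([(k+[0,0,.08],.79),(k,.79),(knob(0,0),0)])
E
```

```text
[[-0.9667 -0.0002  0.2559]
 [-0.2559  0.002  -0.9667]
 [-0.0004 -1.     -0.0019]]
[0.4686 0.1624 0.14  ]
[-16.479  -0.137 -22.046] twist/10 [-12.4   5.6]
[-16.478   2.53  -22.041] twist/10 [-12.4   5.6]
[-20.502   2.533 -22.849] twist/10 [-7.87 10.13]
```

```bash
python3 - <<'E'
from h import *
k=knob(.79,0)
plan([((.5,-.25,.27),None),(k+[0,0,.1],.79)])
E
```

```text
[-13.974  -1.831  -8.493] twist/10 []
[-16.479  -0.804 -22.047] twist/10 [-12.4   5.6]
```

>>> apply_moves:
  motion:
    - [85, -14, -1.83, -8.5, -6]
    - [85, -14, -1.83, -8.5, -6]
    - [85, -14, -1.83, -8.5, -6]
    - [85, -14, -1.83, -8.5, -6]
    - [85, -14, -1.83, -8.5, -6]
    - [85, -14, -1.83, -8.5, -6]
    - [85, -14, -1.83, -8.5, -6]
    - [85, -14, -1.83, -8.5, -6]
    - [85, -14, -1.83, -8.5, -6]
    - [85, -14, -1.83, -8.5, -6]
  squeeze: 30

```text
t: 1.35
tcp_pos: [0.5002, -0.25, 0.251]
tool_rot: [-0.43, 0.562, -0.561, 0.43]
force: [-0.0, -0.1, -0.3]
finger_gap: 0.993
```

```bash
python3 - <<'E'
from h import *
s=manip.sense();print(s["t"],s["q"],s["tcp_pos"])
k=knob(.79,0)
plan([(k+[0,0,.1],.79)])
E
```

```text
1.35 [-0.6628  0.3785  1.5322 -0.0007  1.232  -0.3987] [ 0.5002 -0.25    0.251 ]
[-12.993   0.995  -4.603] twist/10 [-6.39 11.61]
```

>>> apply_moves:
  motion:
    - [85, -13, 1, -4.6, -6.4]
    - [85, -13, 1, -4.6, -6.4]
    - [85, -13, 1, -4.6, -6.4]
    - [85, -13, 1, -4.6, -6.4]
    - [85, -13, 1, -4.6, -6.4]
    - [85, -13, 1, -4.6, -6.4]
    - [85, -13, 1, -4.6, -6.4]
    - [85, -13, 1, -4.6, -6.4]
    - [85, -13, 1, -4.6, -6.4]
    - [85, -13, 1, -4.6, -6.4]

```text
t: 2.6
tcp_pos: [0.47, 0.1606, 0.2215]
tool_rot: [0.662, -0.25, 0.25, -0.661]
force: [0.1, 0.1, -0.3]
finger_gap: 0.992
```

```bash
python3 - <<'E'
from h import *
s=manip.sense();print(s["t"],s["q"],s["tcp_pos"]);print(Ro.from_quat(s["tool_rot"]).as_matrix())
im=manip.snapshot("scene");cv2.imwrite("pics/s1.png",cv2.resize(im[100:300,220:440,::-1],None,fx=3,fy=3))
k=knob(.79,0)
plan([(k,.79)])
E
```

```text
2.6 [ 0.1041  0.3227  1.7175 -0.0004  1.1015 -0.745 ] [0.47   0.1606 0.2215]
[[ 0.7508 -0.0001  0.6605]
 [-0.6605 -0.0004  0.7508]
 [ 0.0002 -1.     -0.0003]]
[-0.072  3.342  0.01 ] twist/10 [-0.01 17.99]
```

View pics/s1.png

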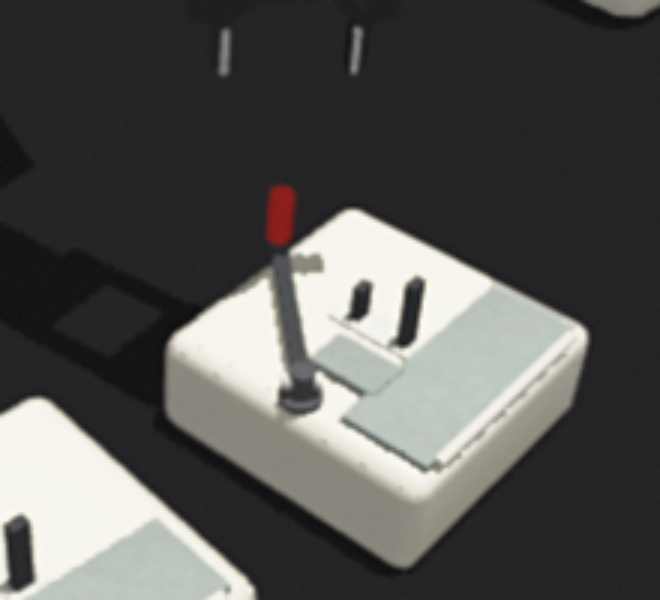

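The fingers, at crop (225,50) and (357,50), straddle the knob at (281,215). I'll go down and close.

>>> apply_moves:
  motion:
    - [85, -0.07, 1.7, 0, 0]
    - [85, -0.07, 2.9, 0, 0]
    - [85, -0.07, 3.3, 0, 0]
    - [85, -0.07, 3.3, 0, 0]
    - [10, -0.07, 3.3, 0, 0]
    - [10, -0.07, 3.3, 0, 0]
    - [10, -0.07, 3.3, 0, 0]
    - [10, -0.07, 3.3, 0, 0]
    - [10, -0.07, 3.3, 0, 0]
    - [10, -0.07, 3.3, 0, 0]
  squeeze: 30

```text
t: 3.9
tcp_pos: [0.4681, 0.1638, 0.1226]
tool_rot: [-0.662, 0.249, -0.249, 0.662]
force: [-1.2, 0.0, 1.2]
finger_gap: 0.118
```

```bash
python3 - <<'E'
from h import *
s=manip.sense();print(s["t"],s["tcp_pos"],s["force"],s["ft_torque"],s["finger_gap"])
for n,(a,b,c,d) in(("scene",(100,300,220,440)),("top",(130,330,120,340))):
    im=manip.snapshot(n);cv2.imwrite(f"pics/{n}2.png",cv2.resize(im[a:b,c:d,::-1],None,fx=3,fy=3))
E
```

```text
3.9 [0.4681 0.1638 0.1226] [-1.242   0.0315  1.2489] [ 0.0803 -0.0321 -0.0392] 0.1184135946801021
```

View pics/scene2.png

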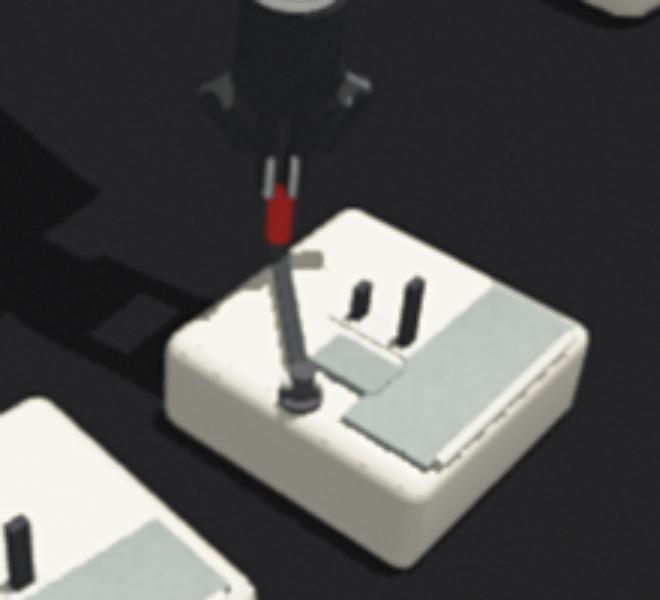

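View pics/top2.png

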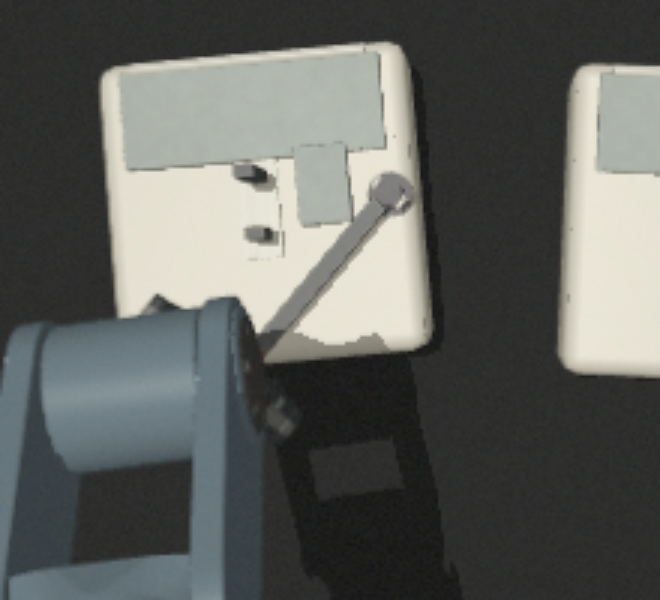

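```bash
cat >> h.py <<'E'
def proj(n,X):
    c=manip.get_calibration(n);E=np.linalg.inv(np.array(c["extrinsics"]));x=E[:3,:3]@np.array(X)+E[:3,3]
    return cv2.projectPoints(np.array([[x[0],-x[1],-x[2]]]),np.zeros(3),np.zeros(3),np.array(c["intrinsics"]),np.array(c["dist_coeffs"]))[0].ravel()
E
python3 - <<'E'
from h import *
s=manip.sense();p=s["tcp_pos"];o=np.array([220,100])
for dz in(0,.019,.05): print((proj("scene",p+[0,0,dz])-o)*3)
k=np.array([.4686,.1624,.14])
for z in (.112,.14,.158):print("knob",z,(proj("scene",[.4686,.1624,z])-o)*3)
im=cv2.imread("pics/scene2.png");cv2.imwrite("pics/z2.png",cv2.resize(im[130:280,220:350],None,fx=4,fy=4,interpolation=2))
E
```

```text
[275.5664 226.4686]
[277.0612 207.0671]
[279.5612 174.508 ]
knob 0.112 [274.0632 238.1403]
knob 0.14 [276.2446 209.7314]
knob 0.158 [277.679  190.9908]
```

View pics/z2.png

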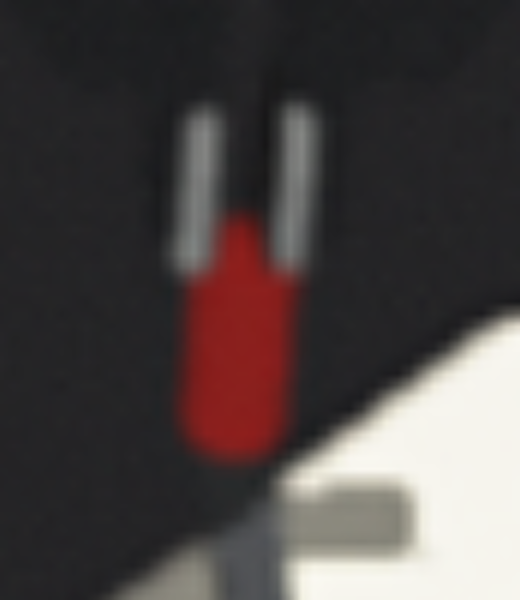

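```bash
python3 - <<'E'
from h import *
im=manip.snapshot("scene")[120:200,280:350,::-1].astype(float)
im=np.clip(255*(im/255)**.4,0,255).astype(np.uint8)
cv2.imwrite("pics/z3.png",cv2.resize(im,None,fx=7,fy=7,interpolation=0))
E
```

```text
(no output)
```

View pics/z3.png

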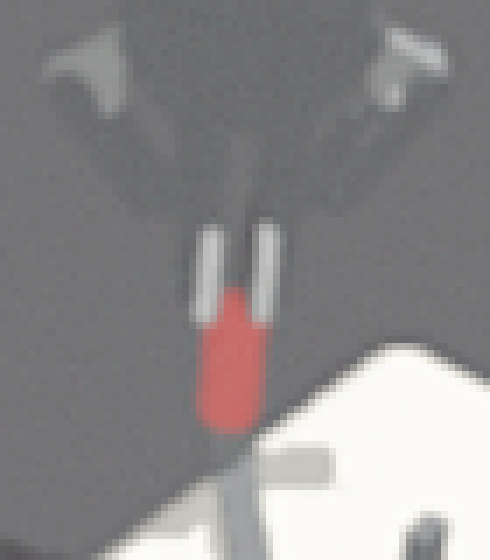

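```bash
python3 - <<'E'
from h import *
print("origin projects to",proj("scene",[0,0,0]), proj("top",[0,0,0]))
o=np.array([220,100])
print("open tips", (proj("scene",[.47,.1606,.2215])-o)*3, (proj("scene",[.47,.1606,.2345])-o)*3)
for px in ((313.7,166),): 
  for z in(.1226,.13,.14,.15,.16): print(z,onplane("scene",px,z))
for px in ((295,125),(339,125)):
  print(onplane("scene",px,.2345))
s=manip.sense();print(s["q"])
E
```

```text
origin projects to [149.9737 161.4885] [283.0751 433.6556]
open tips [282.7227 123.4231] [283.8435 108.6031]
0.1226 [[0.4457 0.1949 0.1226]]
0.13 [[0.4522 0.1871 0.13  ]]
0.14 [[0.4609 0.1766 0.14  ]]
0.15 [[0.4696 0.166  0.15  ]]
0.16 [[0.4783 0.1555 0.16  ]]
[[0.4081 0.1626 0.2345]]
[[0.4767 0.2364 0.2345]]
[ 0.1108  0.4683  1.8265  0.0001  0.8468 -0.7414]
```

```bash
python3 - <<'E'
from h import *
im=manip.snapshot("scene")
cv2.imwrite("pics/f3.png",im[:,:,::-1])
E
```

```text
(no output)
```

View pics/f3.png

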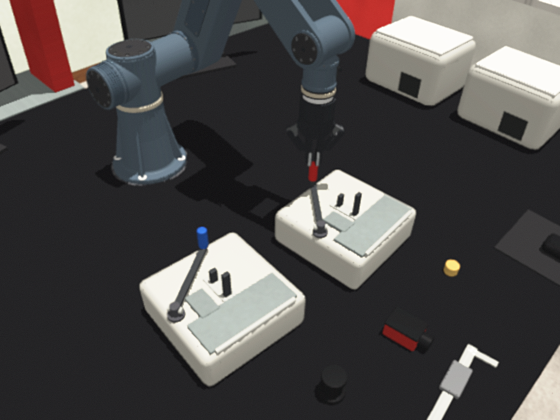

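```bash
python3 - <<'E'
from h import *
a=cv2.imread("pics/s1.png")[0:260,120:440].astype(float)
b=cv2.imread("pics/f3.png")[110:197,270:357].astype(float)
f=lambda x:np.clip((x-15)*4,0,255).astype(np.uint8)
cv2.imwrite("pics/z4.png",np.hstack([cv2.resize(f(a),(500,406)),cv2.resize(f(b),(290,406)) if 0 else cv2.resize(f(b),(300,406))]))
E
```

```text
(no output)
```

View pics/z4.png

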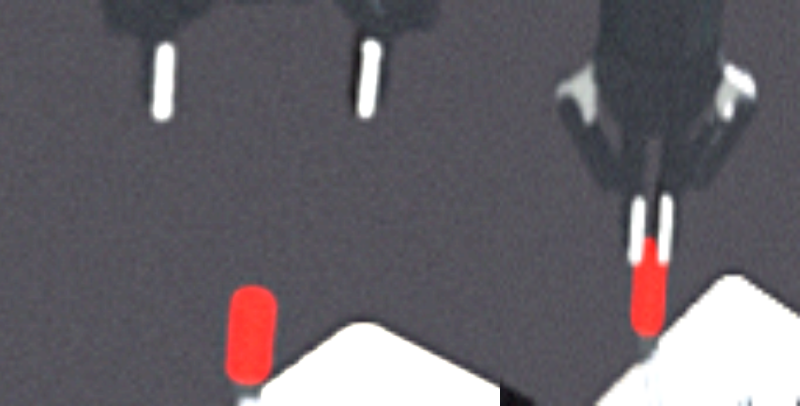

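The grip missed. The opening reads 10 mm, and the finger tips at pixel (314,166) don't appear where the reported TCP projects (row 175). I'll lift clear and locate the gripper in both cameras.

```bash
python3 - <<'E'
from h import *
for x in([.35,.48,.2],[.4,.4,.2],[.45,.4,.2]): print(x,proj("scene",x),proj("top",x))
plan([((.40,.40,.22),None)])
E
```

```text
[0.35, 0.48, 0.2] [359.1774  85.9804] [ 48.1093 310.3613]
[0.4, 0.4, 0.2] [355.3942 102.2903] [ 84.4703 285.8094]
[0.45, 0.4, 0.2] [370.7852 109.494 ] [ 83.9335 261.7006]
[-6.89  -2.625  4.434] twist/10 []
```

>>> apply_moves:
  motion:
    - [10, 0, -1.5, 0, 0]
    - [10, 0, -2.6, 0, 0]
    - [10, -3.5, -2.6, 2.2, 0]
    - [10, -6.9, -2.6, 4.4, 0]
    - [10, -6.9, -2.6, 4.4, 0]
    - [10, -6.9, -2.6, 4.4, 0]
    - [10, -6.9, -2.6, 4.4, 0]
    - [10, -6.9, -2.6, 4.4, 0]

```text
t: 5.1
tcp_pos: [0.3987, 0.3989, 0.2]
tool_rot: [0.663, -0.248, 0.248, -0.662]
force: [0.1, -0.5, -0.5]
finger_gap: 0.116
```

```bash
python3 - <<'E'
from h import *
s=manip.sense();p=s["tcp_pos"];print(s["t"],p,s["force"],s["finger_gap"],proj("scene",p),proj("top",p))
f=lambda x:np.clip((x.astype(float)-12)*2.5,0,255).astype(np.uint8)
a=manip.snapshot("scene")[60:200,290:430,::-1];b=manip.snapshot("top")[200:340,20:160,::-1]
cv2.imwrite("pics/b4.png",cv2.resize(f(np.hstack([a,b])),None,fx=2.85,fy=4/1.4,interpolation=2))
E
```

```text
5.1 [0.3987 0.3989 0.2   ] [ 0.1425 -0.5074 -0.4861] 0.11612913780513925 [354.7387 102.2296] [ 84.9891 286.4345]
```

View pics/b4.png

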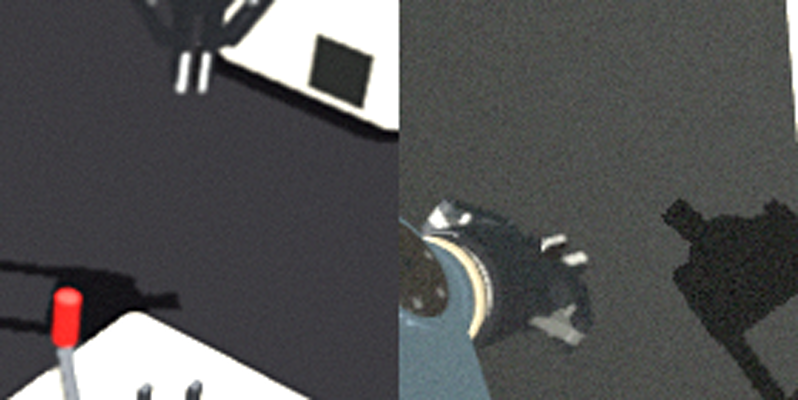

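```bash
python3 - <<'E'
from h import *
for a in((78,287.5),(80.5,287),(82,286.5)): print(tri(a,(357.2,92.2)))
im=cv2.imread("pics/b4.png");cv2.imwrite("pics/z5.png",cv2.resize(im[190:350,400:640],None,fx=3.2,fy=3.2))
E
```

```text
(array([0.4002, 0.4014, 0.2288]), np.float64(0.0005741421659166806))
(array([0.4024, 0.396 , 0.2314]), np.float64(0.003232533645116724))
(array([0.4041, 0.3925, 0.2332]), np.float64(0.0045273527652445215))
```

View pics/z5.png

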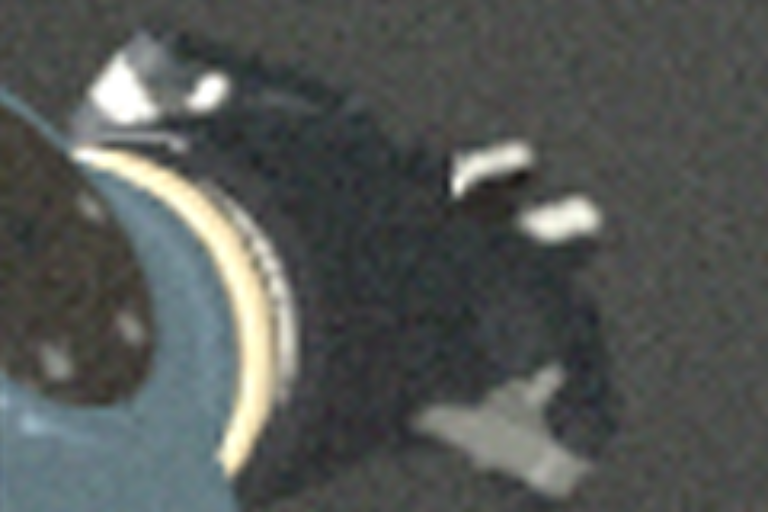

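The two views agree in x and y (3 mm), but the real tips sit about 30 mm above the reported TCP: z 0.230 by triangulation against 0.200 reported. That explains why the fingers closed over the knob's top. I'll plan with this offset and re-approach.

```bash
sed -i 's/goff=manip.grasp_offset/goff=manip.grasp_offset+.030/' h.py; python3 - <<'E'
from h import *
k=knob(.79,0)
plan([(k+[0,0,.09],.79),(k,.79)])
E
```

```text
[ 6.915  0.639 -4.386] twist/10 [-0.01 17.99]
[ 6.914  3.639 -4.383] twist/10 [-0.01 17.99]
```

>>> apply_moves:
  motion:
    - [85, 3.5, 0, -2.2, 0]
    - [85, 6.9, 0.6, -4.4, 0]
    - [85, 6.9, 0.6, -4.4, 0]
    - [85, 6.9, 0.6, -4.4, 0]
    - [85, 6.9, 0.6, -4.4, 0]
    - [85, 6.9, 1.6, -4.4, 0]
    - [85, 6.9, 2.4, -4.4, 0]
    - [85, 6.9, 3.0, -4.4, 0]
    - [85, 6.9, 3.3, -4.4, 0]
    - [85, 6.9, 3.5, -4.4, 0]
    - [85, 6.9, 3.5, -4.4, 0]

```text
t: 6.58
tcp_pos: [0.4681, 0.1638, 0.0956]
tool_rot: [-0.662, 0.249, -0.249, 0.662]
force: [-0.2, 0.6, -0.2]
finger_gap: 0.99
```

```bash
python3 - <<'E'
from h import *
s=manip.sense();p=s["tcp_pos"];print(s["t"],p,s["force"],s["finger_gap"],proj("scene",p+[0,0,.03]),proj("scene",p+[0,0,.043]))
f=lambda x:np.clip((x.astype(float)-12)*2.5,0,255).astype(np.uint8)
a=manip.snapshot("scene")[110:230,250:400,::-1]
cv2.imwrite("pics/b5.png",cv2.resize(f(a),None,fx=5,fy=5,interpolation=2))
E
```

```text
6.575 [0.4681 0.1638 0.0956] [-0.1647  0.6333 -0.2427] 0.9902966967890968 [311.9416 174.464 ] [312.2826 170.039 ]
```

View pics/b5.png

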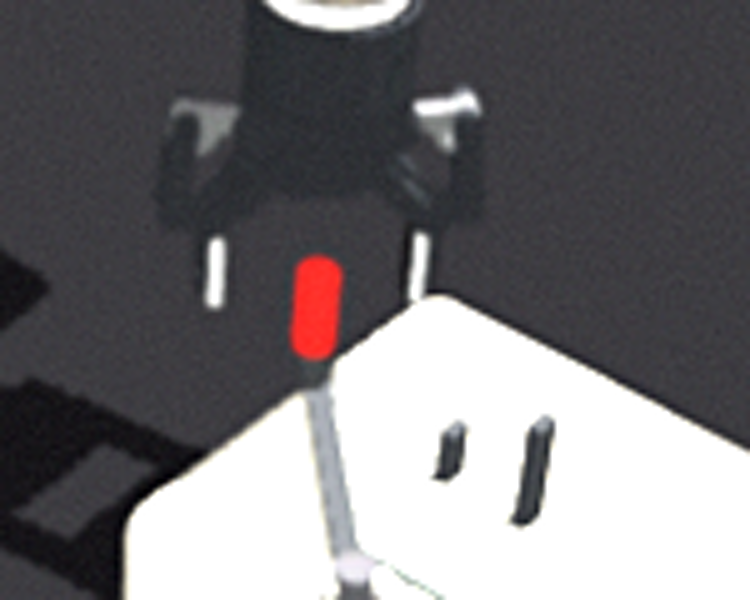

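The tips, at crop (215,306) and (417,300), straddle the knob at (316,308) and match the corrected prediction. Closing.

>>> apply_moves:
  motion:
    - [8, 0, 0, 0, 0]
    - [8, 0, 0, 0, 0]
    - [8, 0, 0, 0, 0]
    - [8, 0, 0, 0, 0]
    - [8, 0, 0, 0, 0]
    - [8, 0, 0, 0, 0]
    - [8, 0, 0, 0, 0]
  squeeze: 35

```text
t: 7.5
tcp_pos: [0.4681, 0.1638, 0.0956]
tool_rot: [-0.662, 0.249, -0.249, 0.662]
force: [0.0, -0.0, 0.1]
finger_gap: 0.224
```

```bash
python3 - <<'E'
from h import *
s=manip.sense();p=s["tcp_pos"];print(s["t"],p,s["force"],s["finger_gap"])
G=p+[0,0,.0487]; print("grasp pt",G)
a=manip.snapshot("scene")[110:230,250:400,::-1]
cv2.imwrite("pics/b6.png",cv2.resize(a,None,fx=5,fy=5,interpolation=2))
# path relative to the current commanded pose
R=Ro.from_quat(s["tool_rot"]).as_matrix()
k0=knob(.79,0)
for phi,th in [(.79,.1),(.79,.2),(.79,.3),(.79,.36),(.65,.36),(.5,.36),(.35,.36),(.2,.36),(.1,.36),(.0,.36),(0,.25),(0,.15),(0,.07),(0,0)]:
    d=R.T@(knob(phi,th)-k0)/.03
    print(phi,th,np.round(d,2),"tw",round(np.degrees(.79-phi)/10,2),np.round(knob(phi,th),3))
E
```

```text
7.5 [0.4681 0.1638 0.0956] [ 0.0299 -0.0427  0.1068] 0.2238351148843944
grasp pt [0.4681 0.1638 0.1443]
0.79 0.1 [ 0.13 -0.53  0.  ] tw 0.0 [0.472 0.16  0.156]
0.79 0.2 [ 0.32 -1.04  0.  ] tw 0.0 [0.476 0.156 0.171]
0.79 0.3 [ 0.55 -1.53  0.  ] tw 0.0 [0.481 0.151 0.186]
0.79 0.36 [ 0.72 -1.81  0.  ] tw 0.0 [0.485 0.148 0.194]
0.65 0.36 [ 0.76 -1.81  0.64] tw 0.8 [0.499 0.162 0.194]
0.5 0.36 [ 0.91 -1.81  1.32] tw 1.66 [0.515 0.174 0.194]
0.35 0.36 [ 1.16 -1.81  1.97] tw 2.52 [0.534 0.184 0.194]
0.2 0.36 [ 1.5  -1.81  2.57] tw 3.38 [0.553 0.191 0.194]
0.1 0.36 [ 1.77 -1.81  2.94] tw 3.95 [0.567 0.194 0.194]
0.0 0.36 [ 2.08 -1.81  3.28] tw 4.53 [0.58  0.195 0.194]
0 0.25 [ 1.88 -1.29  3.48] tw 4.53 [0.58  0.204 0.179]
0 0.15 [ 1.73 -0.78  3.63] tw 4.53 [0.579 0.21  0.164]
0 0.07 [ 1.64 -0.37  3.73] tw 4.53 [0.579 0.214 0.151]
0 0 [1.58 0.   3.79] tw 4.53 [0.579 0.217 0.14 ]
```

View pics/b6.png

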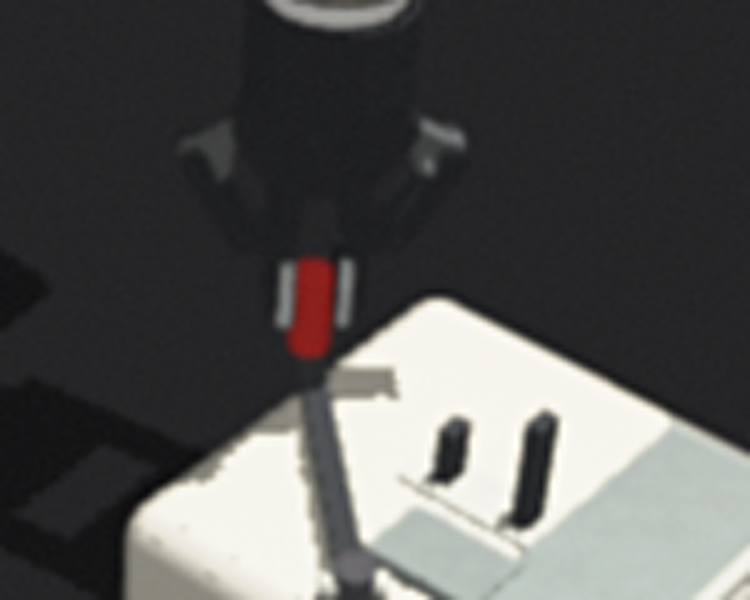

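Gripped: opening 19 mm, pads on both sides of the knob. Now the lift, along the arc.

>>> apply_moves:
  motion:
    - [8, 0.06, -0.27, 0, 0]
    - [8, 0.13, -0.53, 0, 0]
    - [8, 0.22, -0.79, 0, 0]
    - [8, 0.32, -1.04, 0, 0]
    - [8, 0.43, -1.29, 0, 0]
    - [8, 0.55, -1.53, 0, 0]
    - [8, 0.72, -1.81, 0, 0]
    - [8, 0.72, -1.81, 0, 0]

```text
t: 8.55
tcp_pos: [0.4856, 0.149, 0.1505]
tool_rot: [-0.662, 0.248, -0.25, 0.662]
force: [4.6, -3.1, -6.2]
finger_gap: 0.218
```

```bash
python3 - <<'E'
from h import *
s=manip.sense();p=s["tcp_pos"];print(s["t"],p,s["force"],s["ft_torque"],s["finger_gap"])
a=manip.snapshot("scene")[110:230,250:400,::-1]
cv2.imwrite("pics/b7.png",cv2.resize(a,None,fx=5,fy=5,interpolation=2))
R=Ro.from_quat(s["tool_rot"]).as_matrix()
k0=knob(.79,.36)
for phi,th in [(.7,.36),(.6,.36),(.5,.36),(.4,.36),(.3,.36),(.2,.36),(.1,.36),(.0,.36)]:
    d=R.T@(knob(phi,th)-k0)/.03
    print(phi,th,np.round(d,2),"tw",round(np.degrees(.79-phi)/10,2))
E
```

```text
8.55 [0.4856 0.149  0.1505] [ 4.5725 -3.0985 -6.2111] [-0.3736 -0.4872  0.0444] 0.2180115560398237
0.7 0.36 [0.02 0.   0.41] tw 0.52
0.6 0.36 [0.08 0.   0.87] tw 1.09
0.5 0.36 [0.19 0.   1.32] tw 1.66
0.4 0.36 [0.35 0.   1.75] tw 2.23
0.3 0.36 [0.54 0.   2.17] tw 2.81
0.2 0.36 [0.78 0.01 2.57] tw 3.38
0.1 0.36 [1.06 0.01 2.94] tw 3.95
0.0 0.36 [1.37 0.01 3.28] tw 4.53
```

View pics/b7.png

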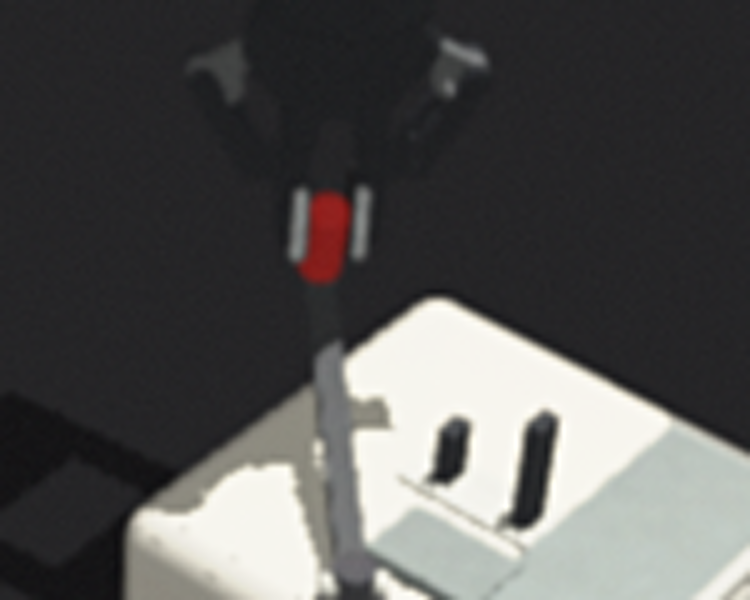

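The bar is lifted and the knob is still between the pads at crop (325,235). Swinging over the striker.

>>> apply_moves:
  motion:
    - [8, 0.02, 0, 0.41, 0.52]
    - [8, 0.08, 0, 0.87, 1.09]
    - [8, 0.19, 0, 1.32, 1.66]
    - [8, 0.35, 0, 1.75, 2.23]
    - [8, 0.54, 0, 2.17, 2.81]
    - [8, 0.78, 0, 2.57, 3.38]
    - [8, 1.06, 0, 2.94, 3.95]
    - [8, 1.37, 0, 3.28, 4.53]
    - [8, 1.37, 0, 3.28, 4.53]
    - [8, 1.37, 0, 3.28, 4.53]

```text
t: 9.85
tcp_pos: [0.579, 0.1971, 0.1498]
tool_rot: [0.516, -0.484, 0.483, -0.516]
force: [0.6, 1.1, -1.9]
finger_gap: 0.219
```

```bash
python3 - <<'E'
from h import *
s=manip.sense();p=s["tcp_pos"];print(s["t"],p,s["force"],s["ft_torque"],s["finger_gap"])
a=manip.snapshot("scene")[110:230,250:400,::-1];b=manip.snapshot("top")[140:260,145:275,::-1]
cv2.imwrite("pics/b8.png",cv2.resize(a,None,fx=5,fy=5,interpolation=2))
cv2.imwrite("pics/t8.png",cv2.resize(b,None,fx=5,fy=5,interpolation=2))
R=Ro.from_quat(s["tool_rot"]).as_matrix()
k0=knob(0,.36)
for phi,th in [(0,.3),(0,.25),(0,.2),(0,.15),(0,.1),(0,.05),(.0,.0)]:
    d=R.T@(knob(phi,th)-k0)/.03
    print(phi,th,np.round(d,2))
E
```

```text
9.85 [0.579  0.1971 0.1498] [ 0.6461  1.1044 -1.9113] [ 0.2991 -0.0546  0.1216] 0.21901446358638926
0 0.3 [-0.16  0.28  0.  ]
0 0.25 [-0.29  0.52  0.  ]
0 0.2 [-0.4   0.77  0.  ]
0 0.15 [-0.5   1.03  0.  ]
0 0.1 [-0.58  1.28  0.  ]
0 0.05 [-0.66  1.55  0.  ]
0.0 0.0 [-0.72  1.81  0.  ]
```

View pics/b8.png

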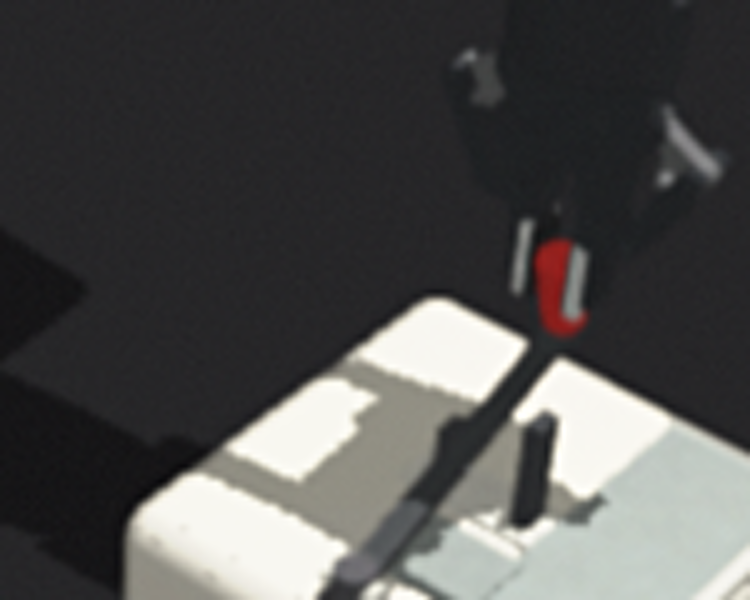

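View pics/t8.png

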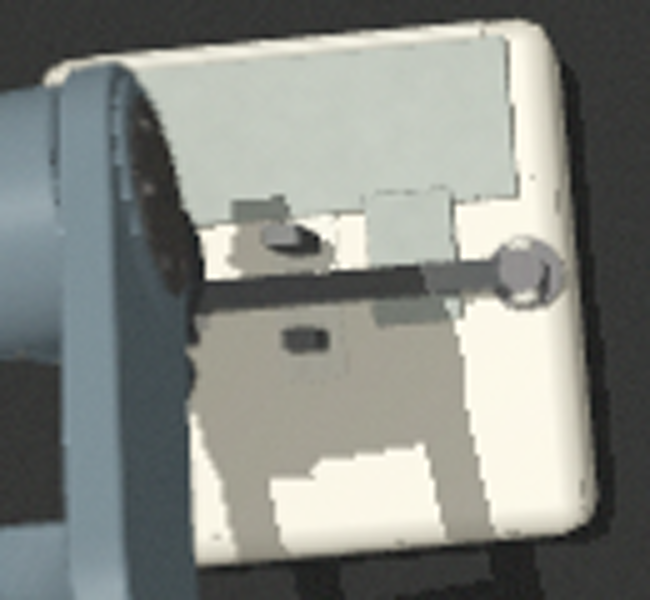

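From the top the bar lies centred between the stop (row 238) and striker (row 340), at row 288. Lowering along the arc.

>>> apply_moves:
  motion:
    - [8, -0.16, 0.28, 0, 0]
    - [8, -0.29, 0.52, 0, 0]
    - [8, -0.4, 0.77, 0, 0]
    - [8, -0.5, 1.03, 0, 0]
    - [8, -0.58, 1.28, 0, 0]
    - [8, -0.66, 1.55, 0, 0]
    - [8, -0.72, 1.8, 0, 0]
    - [8, -0.72, 1.8, 0, 0]
    - [8, -0.72, 1.8, 0, 0]

```text
t: 11.08
tcp_pos: [0.5787, 0.2197, 0.0958]
tool_rot: [-0.514, 0.485, -0.484, 0.516]
force: [-0.7, 5.3, 3.4]
finger_gap: 0.215
```

```bash
python3 - <<'E'
from h import *
s=manip.sense();p=s["tcp_pos"];print(s["t"],p,s["force"],s["ft_torque"],s["finger_gap"])
a=manip.snapshot("scene")[110:230,250:400,::-1];b=manip.snapshot("top")[140:260,145:275,::-1]
cv2.imwrite("pics/b9.png",cv2.resize(np.hstack([a,b]),None,fx=2.8,fy=2.8,interpolation=2))
E
```

```text
11.075 [0.5787 0.2197 0.0958] [-0.7367  5.3056  3.3888] [0.6995 0.0554 0.0032] 0.2150392217630392
```

View pics/b9.png

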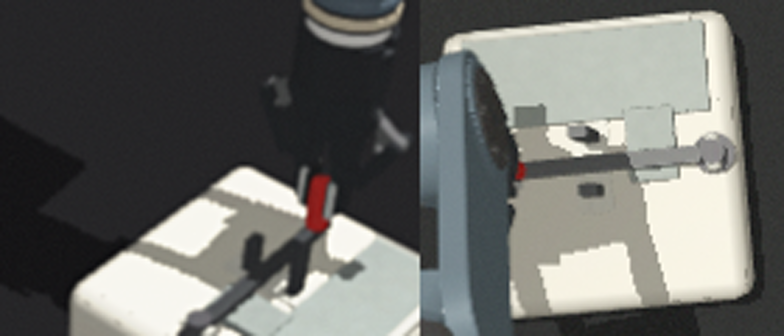

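The bar is level and in the catch. I'll release and go straight up.

>>> apply_moves:
  motion:
    - [85, 0, 0, 0, 0]
    - [85, 0, 0, 0, 0]
    - [85, 0, 0, 0, 0]
    - [85, 0, 0, 0, 0]
    - [85, 0, 0, 0, 0]
    - [85, 0, 0, 0, 0]
    - [85, 0, -1, 0, 0]
    - [85, 0, -2.5, 0, 0]
    - [85, 0, -4, 0, 0]
    - [85, 0, -5, 0, 0]
    - [85, 0, -5, 0, 0]
    - [85, 0, -5, 0, 0]

```text
t: 12.68
tcp_pos: [0.5778, 0.2179, 0.2448]
tool_rot: [0.516, -0.485, 0.484, -0.515]
force: [0.8, -0.8, -0.7]
finger_gap: 0.997
```

```bash
python3 - <<'E'
from h import *
s=manip.sense();p=s["tcp_pos"];print(s["t"],p,s["force"],s["finger_gap"])
f=manip.snapshot("scene");t=manip.snapshot("top")
a=f[130:290,270:430,::-1];b=t[140:300,145:305,::-1]
cv2.imwrite("pics/b10.png",cv2.resize(np.hstack([a,b]),None,fx=2.5,fy=2.5,interpolation=2))
cv2.imwrite("pics/f10.png",f[:,:,::-1])
k,l,st,ce=red(f)
for x,c in zip(st[1:],ce[1:]):
    if 20<x[4]<250: print(x,c,onplane("scene",c,.135))
print("expected",knob(0,0))
E
```

```text
12.675 [0.5778 0.2179 0.2448] [ 0.8342 -0.8309 -0.6583] 0.9965851899304382
[360 172  10  21 142] [364.0423 182.0211] [[0.5774 0.2205 0.135 ]]
expected [0.5791 0.2167 0.14  ]
```

View pics/b10.png

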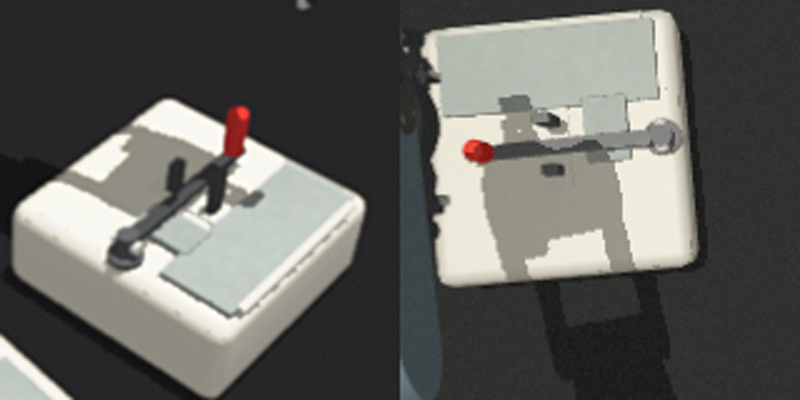

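View pics/f10.png

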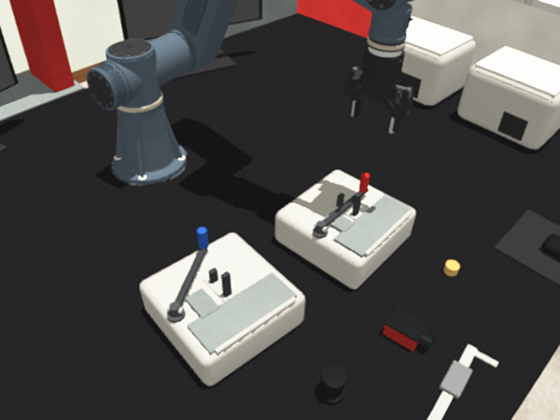

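The red bar is level between the posts, with the knob at (364,182). The gripper is well clear above, and the blue bar hasn't moved, with its knob still at (202,238). Handing in.

```bash
python3 -c "
from station import manip
print(manip.sign_off())"
```

```text
the job is handed in; nothing more can be done
None
```

The red-knob store's hatch is locked. I gripped the knob, lifted the bar about 54 mm, swung it over the striker and lowered it level into the catch. Then I let go, backed off straight up, and handed in at about 12.8 s.

**Final checks:** both cameras show the bar between the two posts. The red knob is about 4 mm from its expected latched position, which is within the bar's play. The gripper is open and clear of everything, and the blue bar looks unmoved in the final scene picture.

**What disagreed:** the first grasp missed, closing to 10 mm without holding the knob. Checking against both cameras, the real finger tips sat about 30 mm above the reported TCP height. I corrected for that by eye and triangulation, and the second grasp held at 19 mm. I never found the cause of the offset. The forces I read after each move stayed under about 9 N.

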